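# Oil the polishing lathe, then hold its dead-man handle at slow speed

## Robot

A 6-joint arm with a two-finger parallel gripper is mounted at the origin on the work surface. World frame = base frame: x ahead of the robot, y to its left, z up, the work surface at z = 0. Lengths are in m, angles in degrees, forces in N, time in s.
With the tool pointing down it reaches from about 0.375 to 0.9 m from the base axis. Payload 3.1 kg.
Tool frame: the origin (TCP) lies on the centre line of the jaws, within the pads' length; the fingertips stand 8 mm ahead of it and the grasp point (between the pads) lies 11 mm behind it; z points along the fingers, y is the line along which they close (so a half turn about z gives the same grasp; the last joint's range is limited). The gripper opens to 87 mm and grips with 3 to 60 N. Pads are 19 mm wide; open, the fingers measure 117 mm over their backs; the gripper's body (75 mm by 190 mm) begins 51 mm behind the grasp point.
Start: joints at [-81.847, 30.224, 82.088, -0, 67.689, -10.227], TCP at [0.197, -0.593, 0.231] pointing down, gripper open.
Joint ranges: [-176.69, 176.69], [-43.24, 126.21], [12.49, 139.97], [-82, 262], [0, 151.66], [-163.58, 163.58]. Speed limits (degrees/s): [159.86, 159.86, 180, 180, 180, 180].

## Interface

Orientations are given as a 3x3 rotation matrix whose columns are the frame's x, y, z axes.
In Python, from rig import * gives the robot as it stands.
- The arm moves only by the tool step_arm, never from a script. Its argument "targets" is a list of rows, each a list of 5 numbers: the opening, from -1 (shut) to 1 (fully open), then the shift along the world's x, y, z normalised to -1 to 1, where 1 is 0.25 m, then the turn about the world's z normalised to -1 to 1, where 1 is 180 degrees. In form: [[fingers, x, y, z, turn], ...]. A call has 1 to 20 rows; each row is the pose to reach, as a shift and turn from the pose commanded when the call began, turning the shorter way round; what a row does not reach only later rows make up. A row lasts 1/10 s, in which the tool goes at most 50 mm and 8.59 degrees, less where a joint would pass 70% of its speed; a pose out of reach is approached as far as the arm can. A call with a number of a shift or a turn outside -1 to 1 is refused whole. A call with a gripper value outside its range is refused whole. The fingers move at their own pace and stop on an object; the grip force is fixed at half the most. Time passes only in rows, so rows that repeat a pose let the fingers close. It gives the time, the measured TCP pose, the force, the opening and the grip force at its end, in the units of the state.
- read_state(): the state, without advancing time (a new reading comes with each control period).
- capture(name): name is "scene" or "side" or "wrist"; returns a dict with "color" (384x512x3 uint8, red, green, blue), "mtx" (3x3 intrinsics, pixels), "pose" (4x4, takes a point from camera to world coordinates). Camera axes: x right, y down, z forward; pixel columns grow to the right and rows downward; lengths in m; the calibration is good to about 2 mm. A picture is of the moment at which its call begins. There is no depth.
- hand_in(): hands the job in; it is judged then, once.
The state is a dict: "time_s": time; "joint_positions": joint angles; "qvel": joint speeds; "tau": joint torques, N m; "position": TCP position; "tcp_rot": TCP orientation; "force": force on the tool from outside, world axes, zero at the start; "moment": the same for the moment, N m; "opening": opening from 0.0 (shut) to 1.0 (fully open); "grasp_force": force on a finger pad.
Only numpy, scipy, OpenCV 4.12 (cv2) and the standard library are available. Lean on these libraries where they do the work, as an engineer would, in place of code of your own. Each camera call takes 0.05 s, during which the arm holds its last target. There are 200 camera calls.

## Task

Give the polishing lathe one shot of oil: press the mushroom-headed plunger of the small brass oiler all the way down to its stop and let it spring back up. Then press the wooden palm pad of the dead-man handle down until it is level, its top flush with the tops of the two steel gauge posts beside it (slow polishing speed), without ever pushing it well past level, and keep holding it there: the program finishes while the pad is still held down at level. Leave everything else on the bench where it is.

Things in the scene. Friction and masses are not known exactly. Their poses are not given: they have to be found in the camera images.
- oiler: Brass oiler bolted to the bench: round steel foot 80 mm across and 10 mm high, upright brass barrel 54 mm across up to 65 mm, neck 24 mm across up to 75 mm; a spout sticks out 32 mm beyond the barrel at +x, 40 mm up. Origin: centre of the foot's underside on the bench; z up. It may stand left or right of the pedestal, at any yaw.
- plunger_top (a point): Centre of the top of the oiler's mushroom plunger head (brass, 36 mm across, flat top 24 mm across, head 12 mm thick), on the barrel's axis. 112 mm above the bench when up, 94 mm at the stop.
- plunger (a joint): Travel of the plunger in m: 0 up, 0.018 fully down at its stop. A spring pushes it back up by itself: about 4 N at the top, 10 N just before the stop.
- pedestal: Speed pedestal bolted to the bench: steel foot 160 (x) by 140 mm, 10 mm high; grey housing 64 x 60 mm at x = +45 mm, 85 mm high, with hinge cheeks up to 120 mm; two steel gauge posts 12 mm across at x = -55, y = +55 and -55 mm, tops at 108 mm. Origin: centre of the foot's underside; x points from the posts to the housing, roughly away from the robot (yaw within 0.7 rad), z up.
- handle_pad (a point): Centre of the top face of the wooden palm pad (60 mm along the handle, 50 mm wide, 14 mm thick) at the free end of the dead-man handle; moves with it. Hinge axis: along pedestal y, at pedestal x = +45 mm, 100 mm up; this point is 100 mm out along the handle and 8 mm above its centreline. Released: 151 mm above the bench, pedestal x = -42 mm; level: 108 mm, x = -55 mm.
- level_point (a point): Fixed point midway between the tops of the two gauge posts, 108 mm above the bench: where the centre of the pad's top lies when the handle is level.
- handle (a joint): Angle of the dead-man handle in rad: 0 released (pad end tilted up by 0.45 rad), 0.45 level, 0.75 at the lower stop; it grows as the pad is pressed down. A spring returns it to 0: pressed at the pad, about 3 N at the start, 7 N at level and 10 N at the stop.
- puck: Loose pewter polishing puck, 56 mm across, 19 mm high. Origin: centre of its underside. Leave alone.
- crucible: Loose open rust-red clay crucible, 58 mm across the rim, 70 mm high. Origin: centre of its underside. Leave alone.
- drill_bit: Loose blued steel drill bit lying along its x, 150 mm long, 10 mm thick. Origin: at the bench, near its middle. Leave alone.
- mandrel: Loose smooth maple mandrel lying along its x, 255 mm long, 22 mm thick. Origin: at the bench, near its middle. Leave alone.
- lacquer_box: Loose lidded black lacquer box, 146 x 106 mm, 79 mm high with its brass knob. Origin: centre of its underside. Leave alone.
- wax_jar: Loose amber glass wax jar, 64 mm across, 65 mm high. Origin: centre of its underside. Leave alone.

How it is judged:
By the outcome, as a careful person would: the job done as asked, in the order asked, and still so for the second after the job is handed in, while the arm keeps its last pose, push and grip.
It also fails if it takes over 48 s, if anything falls off the work surface, if the arm or the gripper's body presses on something with over 40 N, if the wrist force passes 120 N, or if a joint passes its speed limit or range.

## Working session

There is one attempt and no reset: what is moved stays moved. The work goes in short steps, Python scripts to look and compute and a tool call to move; the robot and the scene stay as the last step left them, time stands still between calls to the robot, and variables do not carry over. Pictures are saved under pics/ and viewed, at most 10 in all, crops included, and the job is handed in when it is done.

Besides the shell and the picture viewer there is one more tool, called after ">>>" as a command line: name --pt "numbers of a row" for each row, then --argument value for the rest. step_arm: Moves the arm, as the interface text tells. Scaled input: -1 to 1 covers 0.25 m each way for a shift and 180 degrees each way for a turn. Its arguments: {"type":"object","properties":{"targets":{"type":"array","items":{"type":"array","items":{"type":"number"}}}},"required":["targets"]}

```bash
mkdir -p pics
python3 - <<'E'
from rig import *
import cv2,numpy as np
for n in("scene","side"):
    c=capture(n);cv2.imwrite(f"pics/{n}0.png",cv2.resize(c["color"][:,:,::-1],(800,600),interpolation=cv2.INTER_CUBIC))
    np.savez(f"{n}.npz",mtx=c["mtx"],pose=c["pose"],color=c["color"]);print(n,c["mtx"].tolist(),c["pose"].round(4).tolist())
s=read_state();print(s["time_s"],s["position"],s["force"],s["tcp_rot"])
E
```

```text
scene [[441.4693236517612, 0.0, 253.89288249015968], [0.0, 441.4693236517612, 199.46702942900302], [0.0, 0.0, 1.0]] [[-0.1796, 0.7219, -0.6683, 1.6625], [0.9837, 0.1377, -0.1156, 0.1854], [0.0086, -0.6782, -0.7349, 1.2602], [0.0, 0.0, 0.0, 1.0]]
side [[456.9223227055934, 0.0, 254.1978389992535], [0.0, 456.9223227055934, 188.62644226932034], [0.0, 0.0, 1.0]] [[0.9994, -0.018, 0.0308, 0.5492], [-0.0357, -0.5073, 0.861, -1.3135], [0.0001, -0.8616, -0.5076, 0.9239], [0.0, 0.0, 0.0, 1.0]]
0.1 [ 0.19701189 -0.59247286  0.22967488] [ 0.88935239 -0.05192533  0.45025895] [[ 9.48984278e-01  3.15323267e-01 -2.76625450e-04]
 [ 3.15323208e-01 -9.48982430e-01  1.90293199e-03]
 [ 3.37526041e-04 -1.89307897e-03 -9.99998151e-01]]
```

View pics/scene0.png

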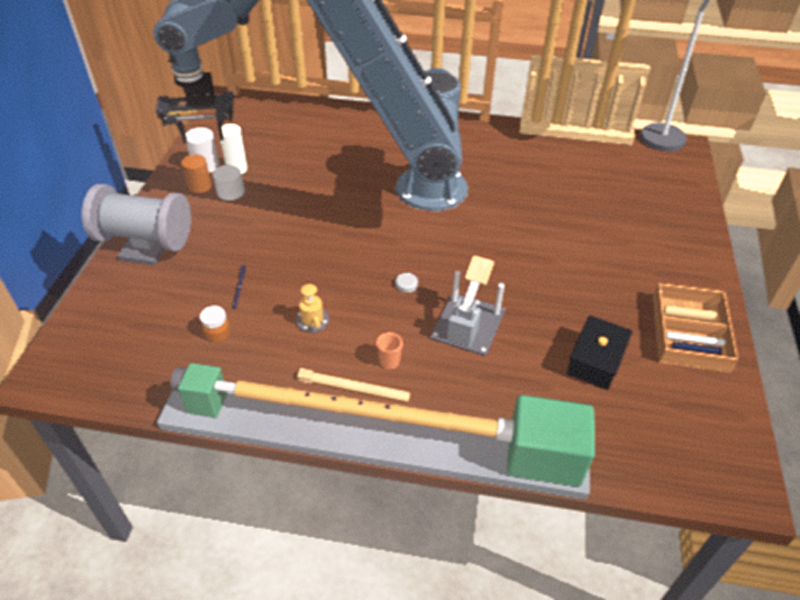

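View pics/side0.png

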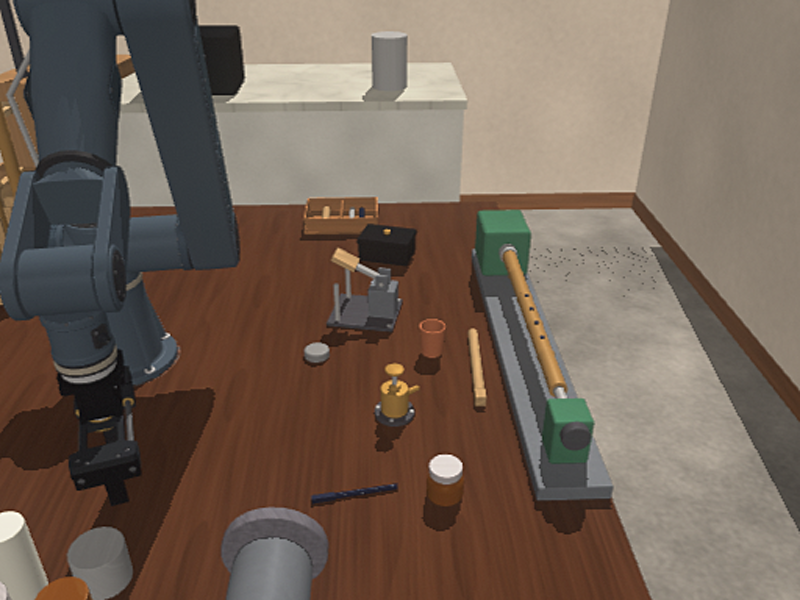

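The scene view has the oiler head near (309,290) and the pedestal near (470,330), with post tops near (457,273) and (500,287). In the side view the head is near (394,370) and the posts near (337,290) and (348,268). I'll enlarge these for precise reading.

Run:
```python
import cv2,numpy as np
a=np.load("scene.npz")["color"];b=np.load("side.npz")["color"]
def crop(im,u,v,w,h): return cv2.resize(im[v:v+h,u:u+w,::-1],None,fx=6,fy=6,interpolation=cv2.INTER_CUBIC)
# scene oiler u180..240 v175..220 ; pedestal u270..330 v160..230 ; side oiler 230..275,225..275; ped 200..260,150..215
L=lambda x:cv2.copyMakeBorder(x,0,420-x.shape[0],0,0,cv2.BORDER_CONSTANT)
cv2.imwrite("pics/a.png",np.hstack([L(crop(a,180,175,60,50)),L(crop(a,270,160,60,70))]))
cv2.imwrite("pics/b.png",np.hstack([L(crop(b,230,225,60,55)),L(crop(b,204,152,60,65))]))
```

```text
(no output)
```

View pics/a.png

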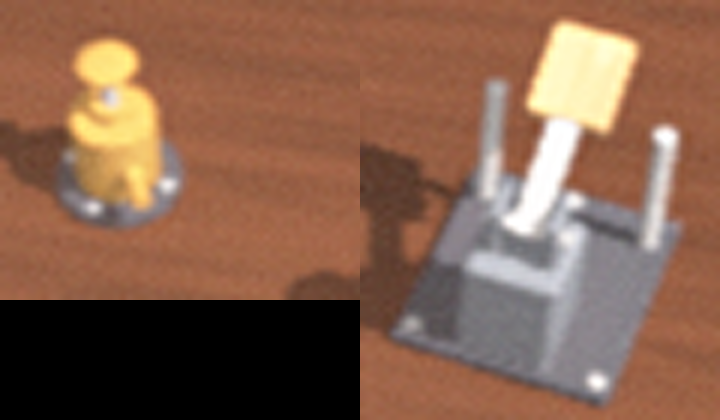

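View pics/b.png

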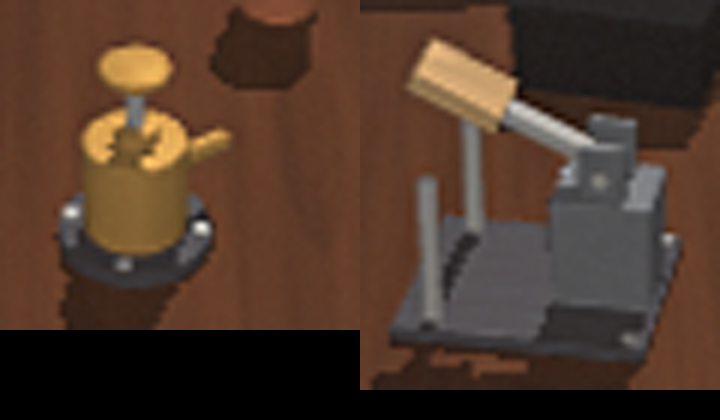

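Scene crop: the head ellipse centre is at (107,61), the post tops at (495,84) and (664,132), and the foot corners are clear. Side crop: the head centre is at (136,68) and the near post top at (428,182).

```bash
cat > h.py <<'E'
import numpy as np
from scipy.optimize import least_squares
C={n:np.load(n+".npz") for n in("scene","side")}
def proj(n,P):
    T=np.linalg.inv(C[n]["pose"]);q=T[:3,:3]@P+T[:3,3];q=C[n]["mtx"]@q;return q[:2]/q[2]
E
python3 - <<'E'
from h import *
o=lambda u0,v0,U,V:np.array([u0+(U+.5)/6-.5,v0+(V+.5)/6-.5])
ob=[("scene",o(180,175,107,61)),("side",o(230,225,136,68))]
r=least_squares(lambda p:np.concatenate([proj(n,p)-q for n,q in ob]),[.6,0,.1]);print("head free",r.x,r.fun)
r=least_squares(lambda p:np.concatenate([proj(n,np.array([*p,.108]))-q for n,q in ob]),[.6,0]);print("head z.108",r.x,r.fun)
S=lambda U,V:("scene",o(270-60,160,U,V));D=lambda U,V:("side",o(204-60,152,U,V))
f=[((80,-70,10),S(392,338)),((80,70,10),S(604,402)),((-80,70,10),S(680,225)),((-80,-70,10),S(470,178)),
((-55,-55,108),S(495,82)),((-55,55,108),S(664,131)),((-42,0,151),S(583,77)),
((-80,-70,10),D(393,330)),((80,-70,10),D(642,350)),((80,70,10),D(680,240)),((-80,70,10),D(450,218)),((-55,-55,108),D(428,181))]
def W(p,l):
    l=np.array(l)/1000;c,s=np.cos(p[2]),np.sin(p[2]);return np.array([p[0]+c*l[0]-s*l[1],p[1]+s*l[0]+c*l[1],l[2]])
r=least_squares(lambda p:np.concatenate([proj(n,W(p,l))-q for l,(n,q) in f]),[.6,.3,0],loss="soft_l1")
print("ped",r.x);print(np.concatenate([proj(n,W(r.x,l))-q for l,(n,q) in f]).round(1).tolist())
for l in((-42,0,151),(-55,0,108)):print(W(r.x,l))
E
```

```text
head free [ 0.58300465 -0.21109185  0.11016528] [ 0.04491742 -0.06822647  0.04968301  0.04442626]
head z.108 [ 0.58260369 -0.21034943] [ 0.32126476  0.29843698 -0.09099148  0.4853903 ]
ped [ 0.52538576  0.16443859 -0.20707464]
[-0.2, -0.8, 0.4, -0.3, -0.0, -0.3, 0.9, -2.4, 0.0, 0.8, 0.1, 0.7, -0.6, -0.5, -0.2, -0.1, 0.9, 0.7, 0.9, -0.4, -0.7, -0.3, 0.4, 0.3]
[0.48428302 0.1730737  0.151     ]
[0.47156075 0.17574648 0.108     ]
```

>>> step_arm --pt "-1 0.77 0.764 0 0" --pt "-1 0.77 0.764 0 0" --pt "-1 0.77 0.764 0 0" --pt "-1 0.77 0.764 0 0" --pt "-1 0.77 0.764 0 0" --pt "-1 0.77 0.764 0 0" --pt "-1 0.77 0.764 0 0"

```text
time_s: 0.8
position: [0.3913, -0.399, 0.2302]
tcp_rot: [[0.947, 0.32, -0.0], [0.32, -0.947, 0.002], [0.0, -0.002, -1.0]]
force: [-0.2, 0.3, -0.7]
opening: 0.45
grasp_force: 0.0
```

>>> step_arm --pt "-1 0.774 0.764 -0.2 0" --pt "-1 0.774 0.764 -0.2 0" --pt "-1 0.774 0.764 -0.2 0" --pt "-1 0.774 0.764 -0.2 0" --pt "-1 0.774 0.764 -0.2 0" --pt "-1 0.774 0.764 -0.2 0" --pt "-1 0.774 0.764 -0.2 0" --pt "-1 0.774 0.764 -0.2 0" --pt "-1 0.774 0.764 -0.2 0"

```text
time_s: 1.7
position: [0.5822, -0.2127, 0.1805]
tcp_rot: [[0.95, 0.314, -0.001], [0.314, -0.95, -0.0], [-0.001, 0.0, -1.0]]
force: [0.4, 0.5, -0.0]
opening: 0.004
grasp_force: 0.0
```

>>> step_arm --pt "-1 0.003 0.007 -0.2 0" --pt "-1 0.003 0.007 -0.2 0" --pt "-1 0.003 0.007 -0.2 0" --pt "-1 0.003 0.007 -0.2 0"

```text
time_s: 2.1
position: [0.5845, -0.2108, 0.1325]
tcp_rot: [[0.949, 0.314, 0.003], [0.314, -0.949, -0.002], [0.002, 0.002, -1.0]]
force: [-0.3, -0.4, 0.3]
opening: 0.007
grasp_force: 0.0
```

Run:
```python
from rig import *
import cv2,numpy as np
s=read_state();print(s["time_s"],s["position"],s["force"])
a=capture("scene")["color"];b=capture("side")["color"]
f=lambda im,u,v:cv2.resize(im[v:v+75,u:u+65,::-1],None,fx=6,fy=6,interpolation=cv2.INTER_CUBIC)
cv2.imwrite("pics/c.png",np.hstack([f(a,170,150),f(b,220,205)]))
```

```text
2.1 [ 0.58448874 -0.2107811   0.1325171 ] [-0.34489726 -0.43057442  0.28462583]
```

View pics/c.png

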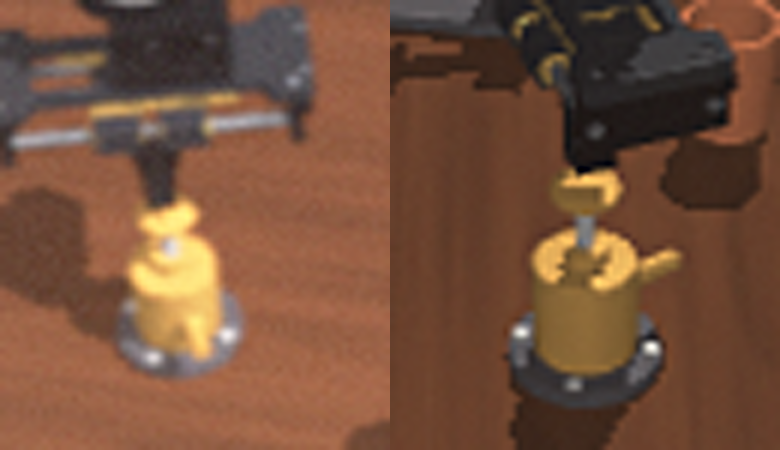

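In the scene crop the tip sits just above the head, about 4 mm towards −y of its centre. I'll shift +3 mm in y and press.

>>> step_arm --pt "-1 -0.004 0.012 -0.02 0" --pt "-1 -0.004 0.012 -0.04 0" --pt "-1 -0.004 0.012 -0.06 0" --pt "-1 -0.004 0.012 -0.075 0" --pt "-1 -0.004 0.012 -0.09 0" --pt "-1 -0.004 0.012 -0.1 0" --pt "-1 -0.004 0.012 -0.1 0"

```text
time_s: 2.9
position: [0.5831, -0.2061, 0.1061]
tcp_rot: [[0.949, 0.316, 0.0], [0.316, -0.949, 0.0], [0.0, -0.0, -1.0]]
force: [-1.8, 0.9, 8.0]
opening: 0.003
grasp_force: 4.0
```

Force 8 N at tip 0.098, as expected. Next I'll press to the stop.

>>> step_arm --pt "-1 0 0 -0.006 0" --pt "-1 0 0 -0.012 0" --pt "-1 0 0 -0.018 0" --pt "-1 0 0 -0.018 0"

```text
time_s: 3.3
position: [0.583, -0.2061, 0.1024]
tcp_rot: [[0.949, 0.316, 0.0], [0.316, -0.949, -0.0], [0.0, 0.0, -1.0]]
force: [-2.3, 1.9, 10.5]
opening: 0.004
grasp_force: 5.3
```

>>> step_arm --pt "-1 0 0 -0.004 0" --pt "-1 0 0 -0.008 0" --pt "-1 0 0 -0.012 0" --pt "-1 0 0 -0.012 0"

```text
time_s: 3.7
position: [0.5831, -0.2061, 0.1022]
tcp_rot: [[0.949, 0.316, 0.001], [0.316, -0.949, -0.001], [0.001, 0.001, -1.0]]
force: [-6.1, 4.2, 25.6]
opening: 0.005
grasp_force: 12.5
```

Hard stop reached: z holds at 0.102 while the force rose from 10 to 25 N. Releasing now.

>>> step_arm --pt "-1 0 0 0.03 0" --pt "-1 0 0 0.1 0" --pt "-1 0 0 0.2 0" --pt "-1 0 0 0.36 0" --pt "-1 0 0 0.56 0" --pt "-1 0 0 0.56 0" --pt "-1 0 0 0.56 0"

```text
time_s: 4.4
position: [0.5834, -0.2066, 0.2393]
tcp_rot: [[0.949, 0.316, 0.003], [0.316, -0.949, -0.002], [0.002, 0.002, -1.0]]
force: [0.0, -0.1, -0.3]
opening: 0.005
grasp_force: 0.0
```

Run:
```python
from rig import *
import cv2,numpy as np
s=read_state();print(s["time_s"],s["position"],s["force"])
b=capture("side")["color"]
cv2.imwrite("pics/d.png",cv2.resize(b[205:280,220:285,::-1],None,fx=6,fy=6,interpolation=cv2.INTER_CUBIC))
```

```text
4.4 [ 0.58344882 -0.20660362  0.23925434] [ 0.02713504 -0.08379065 -0.26756116]
```

View pics/d.png

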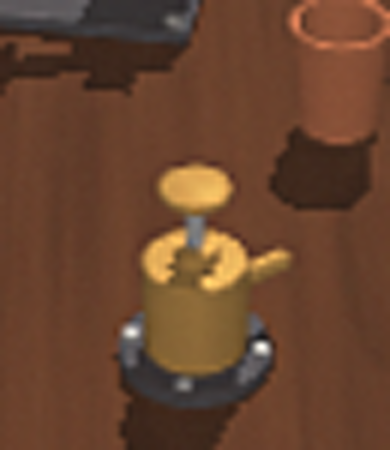

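The plunger is back up, with its head centre at (196,188) in the crop as before. Moving to the handle pad.

>>> step_arm --pt "-1 -0.22 0.764 0 -0.084" --pt "-1 -0.22 0.764 0 -0.084" --pt "-1 -0.22 0.764 0 -0.084" --pt "-1 -0.22 0.764 0 -0.084" --pt "-1 -0.22 0.764 0 -0.084" --pt "-1 -0.22 0.764 0 -0.084"

```text
time_s: 5.05
position: [0.5267, -0.0142, 0.2365]
tcp_rot: [[0.998, 0.06, -0.003], [0.06, -0.998, 0.0], [-0.003, -0.0, -1.0]]
force: [-0.2, -0.8, -1.1]
opening: 0.003
grasp_force: 0.0
```

>>> step_arm --pt "-1 -0.22 0.764 0 -0.084" --pt "-1 -0.22 0.764 0 -0.084" --pt "-1 -0.22 0.764 0 -0.084" --pt "-1 -0.22 0.764 0 -0.084" --pt "-1 -0.22 0.764 0 -0.084" --pt "-1 -0.22 0.764 -0.1 -0.084" --pt "-1 -0.22 0.764 -0.2 -0.084" --pt "-1 -0.22 0.764 -0.2 -0.084" --pt "-1 -0.22 0.764 -0.2 -0.084"

```text
time_s: 5.95
position: [0.4736, 0.1743, 0.1875]
tcp_rot: [[0.978, -0.207, -0.001], [-0.207, -0.978, -0.001], [-0.001, 0.001, -1.0]]
force: [0.6, 0.4, 0.2]
opening: 0.006
grasp_force: 0.0
```

Run:
```python
from rig import *
import cv2,numpy as np
s=read_state();print(s["time_s"],s["position"],s["force"])
a=capture("scene")["color"];b=capture("side")["color"]
f=lambda im,u,v:cv2.resize(im[v:v+90,u:u+65,::-1],None,fx=6,fy=6,interpolation=cv2.INTER_CUBIC)
cv2.imwrite("pics/e.png",np.hstack([f(a,270,140),f(b,195,130)]))
```

```text
5.95 [0.47361362 0.17429565 0.18745806] [0.59916144 0.38998523 0.18051635]
```

View pics/e.png

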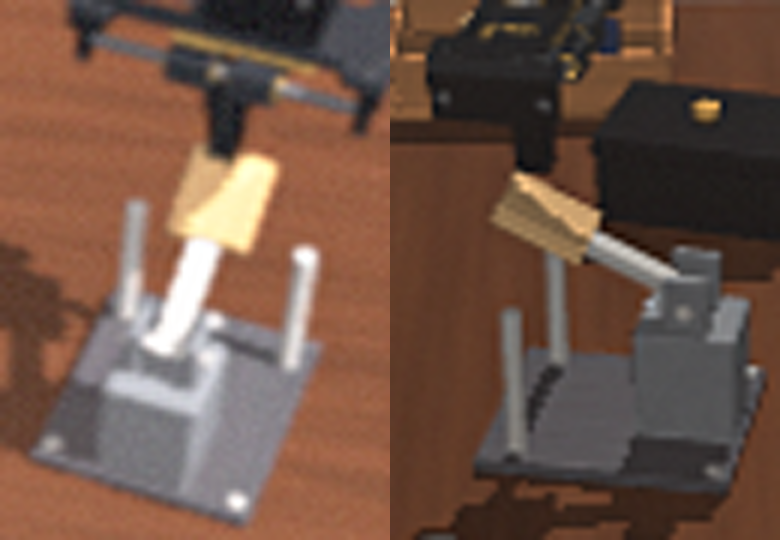

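The finger is centred above the pad in both crops. I'll press gradually to just above level, then trim.

>>> step_arm --pt "-1 0 0 -0.03 0" --pt "-1 0 0 -0.06 0" --pt "-1 0 0 -0.09 0" --pt "-1 0 0 -0.12 0" --pt "-1 0 0 -0.15 0" --pt "-1 0 0 -0.18 0" --pt "-1 0 0 -0.21 0" --pt "-1 0 0 -0.24 0" --pt "-1 0 0 -0.265 0" --pt "-1 0 0 -0.28 0" --pt "-1 0 0 -0.28 0" --pt "-1 0 0 -0.28 0"

```text
time_s: 7.25
position: [0.4701, 0.1761, 0.1174]
tcp_rot: [[0.979, -0.206, -0.006], [-0.206, -0.979, 0.0], [-0.006, 0.001, -1.0]]
force: [-4.2, 2.1, 7.1]
opening: 0.003
grasp_force: 3.5
```

>>> step_arm --pt "-1 0 0 -0.003 0" --pt "-1 0 0 -0.005 0" --pt "-1 0 0 -0.005 0" --pt "-1 0 0 -0.005 0"

```text
time_s: 7.65
position: [0.47, 0.1761, 0.1164]
tcp_rot: [[0.979, -0.206, -0.006], [-0.206, -0.979, 0.0], [-0.006, 0.001, -1.0]]
force: [-4.9, 1.4, 8.9]
opening: 0.005
grasp_force: 3.9
```

Run:
```python
from rig import *
import cv2,numpy as np
s=read_state();print(s["time_s"],s["position"],s["force"])
a=capture("scene")["color"];b=capture("side")["color"]
f=lambda im,u,v:cv2.resize(im[v:v+75,u:u+50,::-1],None,fx=8,fy=8,interpolation=cv2.INTER_CUBIC)
cv2.imwrite("pics/f.png",np.hstack([f(a,280,155),f(b,205,145)]))
```

```text
7.65 [0.47000678 0.17611526 0.11638374] [-4.86481309  1.38052792  8.86924043]
```

View pics/f.png

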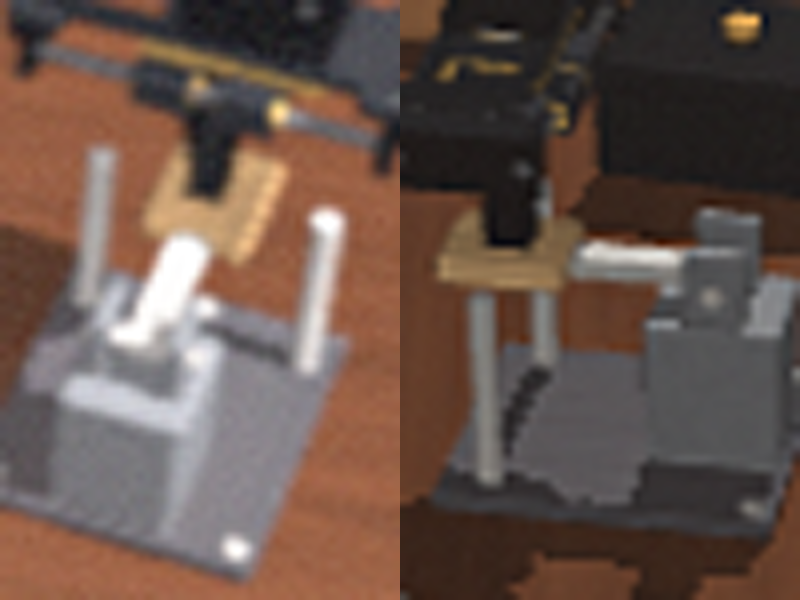

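The pad now lies level between the post tops, with the handle bar horizontal in the side crop. I'll hold briefly to confirm it is steady, then hand in.

>>> step_arm --pt "-1 0 0 0 0" --pt "-1 0 0 0 0" --pt "-1 0 0 0 0" --pt "-1 0 0 0 0" --pt "-1 0 0 0 0"

```text
time_s: 8.25
position: [0.4701, 0.1761, 0.1164]
tcp_rot: [[0.979, -0.206, -0.006], [-0.206, -0.979, 0.0], [-0.006, 0.001, -1.0]]
force: [-4.3, 1.3, 7.5]
opening: 0.012
grasp_force: 3.9
```

Run:
```python
from rig import *
s=read_state();print(s["time_s"],s["position"],s["force"])
if 0.1145<s["position"][2]<0.1175: print(hand_in())
```

```text
8.25 [0.47006076 0.17611227 0.11640736] [-4.30222408  1.3002389   7.52067695]
the job is handed in; nothing more can be done
None
```

I pressed the oiler plunger to its stop and it sprang back up, then pressed the handle pad level with the gauge posts, to within about half a millimetre, and handed in at 8.25 s with the arm still holding it there.

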